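Store the spare trackball under its double lid, then lift off the outer lid

TASK

Lower the spare ball gently into the ring on the floor of the deep tin (neither dropped nor pressed), then carry the nested pair of lids together by the inner lid's knob, set them on the tin with the inner lid fully home on the rim, and let go of the knob. Then check that the inner lid has seated: take the outer lid by its collar and lift it off alone, level, about 10 cm clear, leaving the inner lid in place, and finish while still holding it up there. Part the two lids only once they are on the tin, keep the tin in its place and leave the other things on the bench alone.

Things in the scene. Friction and masses are not known exactly. Their poses are not given: they have to be found in the camera images.
- tin: Deep round open steel tin, loose (about 0.8 kg): outside diameter 126 mm, height 74, wall and floor 4 (inside diameter 118). In the middle of its floor a rubber ring, 36 mm outside, 26 inside, 5 high, in which the ball sits: the ball's centre is then 29 mm above the tin's underside. Origin: centre of the underside; z up.
- ball: Smooth grey hard-plastic ball (a spare trackball), diameter 48 mm, about 90 g. Origin: its centre. At the start it sits on the stand, its centre 30 mm above the bench.
- ball_stand: Small fixed round stand that carries the ball at the start: foot 64 mm across and 3 high, upright ring 42 mm across, top 12 mm above the bench. Origin: centre of the underside.
- inner_lid: Round aluminium inner lid, 0.14 kg. Origin: centre of underside, z up. Plug 112 mm diameter (foot 106) from z 0 to 14; flange 128 diameter, z 14 to 17, lies on the tin's rim (origin then 60 above the tin's underside, 3 play all round); boss 39 diameter to z 22; straight knob 20 diameter to z 65. Starts standing on the bench, the outer lid resting on it, its knob up through that lid's hole.
- outer_lid: Round steel outer lid, 0.15 kg. Origin: centre of plate underside, z up. Plate 142 mm diameter, z 0 to 3, hole 42; skirt (inside 136) down to z -12; collar round the hole, 50 outside, 42 inside, top at z 21. Only rests on the inner flange (origin 17 above the inner lid's, 1.5 play; knob top 27 above collar): lifting the knob carries both, lifting the collar takes it off alone.
- gaffer_roll: Bystander, loose: wide black roll of tape lying flat, 125 mm across, 48 high. Origin: centre of the underside.
- scissors: Bystander, loose: scissors lying flat, 199 mm long, 87 wide, 9 high. Origin: centre of the underside.
- marker: Bystander, loose: marker pen lying, 135 mm long along its own y, 17 thick. Origin: centre of the underside.
- tape_roll: Bystander, loose: small roll of tape lying flat, 63 mm across, 19 high. Origin: centre of the underside.
- hex_key: Bystander, loose: bent hex key lying flat, 95 mm long along its own y, 36 wide, 8 thick. Origin: centre of the underside.
Things that resemble listed ones, but are neither listed nor needed, are in the scene too. What is meant by the ball is not blue, and is the larger of those in its own colour.

How it is judged:
By the outcome, as a careful person would: the job done as asked, in the order asked, and still so for the second after the job is handed in, while the arm keeps its last pose, push and grip.
It also fails if it takes over 61 s, if anything falls off the work surface, if the arm or the gripper's body presses on something with over 40 N, if the wrist force passes 120 N, or if a joint passes its speed limit or range.

ROBOT

A 7-joint arm with a two-finger parallel gripper is mounted at the origin on a cart in front of the work surface, level with it; the furniture and walls round the work are solid. World frame = base frame: x ahead of the robot, y to its left, z up, the work surface at z = 0. Lengths are in m, angles in degrees, forces in N, time in s.
With the tool pointing down it reaches from about 0.4 to 0.85 m from the base axis. Payload 4.4 kg.
Tool frame: the origin (TCP) lies midway between the tips of the shut fingers; the grasp point (between the pads) lies 19 mm behind it; z points along the fingers, y is the line along which they close (so a half turn about z gives the same grasp; the last joint's range is limited). The gripper opens to 94 mm and grips with 3 to 60 N. Pads are 16 mm wide; open, the fingers measure 119 mm over their backs; the gripper's body (75 mm by 177 mm) begins 78 mm behind the grasp point.
Start: joints at [-72.926, 36.005, 2.206, 86.941, -1.547, 57.084, -1.146], TCP at [0.231, 0.607, 0.205] pointing down, gripper open.
Joint ranges: [-175.42, 175.42], [-21.48, 121.26], [-71.46, 75.88], [10.55, 141.38], [-63.04, 243.04], [13.31, 113.54], [-168.57, 168.57]. Speed limits (degrees/s): [147.25, 147.25, 180, 180, 180, 180, 180].

INTERFACE

Orientations are given as [roll, pitch, yaw] about the fixed x, y, z axes, in that order (R = Rz(yaw) Ry(pitch) Rx(roll)).
In Python, from station import ctrl gives the robot as it stands. The module is installed in compiled form; this text tells all that it offers. Calls block until the motion is done:
- ctrl.goto(position, orientation): joint-space move of the TCP to a pose.
- ctrl.movel(position, rotation=None, rate=0.15, f_stop=None): straight line of the TCP; rotation=None keeps the orientation; rate is the mean speed in m/s. With f_stop (N) it stops when the force on the tool has changed by that much, and returns True; else False.
- ctrl.goto_joints(angles): joint-space move.
- ctrl.grip(opening): finger opening in m; the grip force is fixed at half the most; returns when the fingers have stopped.
- ctrl.hold(seconds).
- ctrl.ik(position, orientation): joint angles nearest the present ones, or None.
- ctrl.grab_frame(name): name is "scene" or "top" or "wrist"; returns a dict with "color" (384x512x3 uint8, red, green, blue), "fx", "fy", "cx", "cy" (pixels), "eye" and "rotation" of the camera in the world. Camera axes: x right, y down, z forward; pixel columns grow to the right and rows downward; lengths in m; the calibration is good to about 2 mm. A picture is of the moment at which its call begins. There is no depth.
A pose or a line that the arm cannot do raises ctrl.IKError and nothing moves.
- ctrl.sign_off(): hands the job in; it is judged then, once.
Trained networks look in a picture, given as the dict that the camera call returned (one of the last four; its "shot" number tells which), for a name from the list of things; names that differ only in an ending like _2 or _b are one class to them, and where a whole thing is asked for, a point or a joint stands for the part that bears it (a point fixed in the world has none). Each returns a list of dicts, best first, with "confidence" (0 to 1); they miss things now and then, are a little off and sometimes report something else, mostly with a low value. They report only what shows in the picture. A call takes as long as a camera call. They do not tell look-alikes from the thing itself.
- ctrl.recognise(target, picture): "xyz" ([x, y, z] in m, in world coordinates, good to about 4 mm: the middle of the surface that is visible of it).
- ctrl.outline_of(target, picture): "region" (384x512 bool, what is visible of it).
- ctrl.mark_of(target, picture): "xyz" ([x, y, z] in m, in world coordinates, good to about 4 mm: a listed point, or the origin of a listed thing).
Readings, each from a call of its own:
- ctrl.get_t(): time.
- ctrl.get_qpos(): joint angles.
- ctrl.get_joint_vel(): joint speeds.
- ctrl.get_joint_efforts(): joint torques, N m.
- ctrl.get_tool_pos(): TCP position.
- ctrl.get_tool_rot(): TCP orientation.
- ctrl.get_contact_force(): force on the tool from outside, world axes, zero at the start.
- ctrl.get_moment(): the same for the moment, N m.
- ctrl.get_opening(): finger opening in m.
- ctrl.get_grasp_force(): force on a finger pad.
Only numpy, scipy, OpenCV 4.12 (cv2) and the standard library are available. Lean on these libraries where they do the work, as an engineer would, in place of code of your own. Each camera call takes 0.05 s, during which the arm holds its last target. There are 200 camera calls.

## Working session

There is one attempt and no reset: what is moved stays moved. The work goes in short steps, each a Python script; the robot and the scene stay as the last script left them, time stands still between calls to the robot, and variables do not carry over. Pictures are saved under pics/ and viewed, at most 10 in all, crops included, and the job is handed in when it is done.

```bash
mkdir -p pics
python3 - <<'E'
from station import ctrl
import cv2,numpy as np
fs={n:ctrl.grab_frame(n) for n in("scene","top")}
cv2.imwrite("pics/a.png",fs["scene"]["color"][...,::-1]);cv2.imwrite("pics/b.png",fs["top"]["color"][...,::-1])
for n,f in fs.items():
    print(n,np.round(f["eye"],3),f["fx"])
    for t in("tin","ball","ball_stand","inner_lid","outer_lid","gaffer_roll"):
        for d in ctrl.mark_of(t,f)[:4]: print(t,np.round(d["xyz"],3),round(d["confidence"],2))
print(ctrl.get_t(),ctrl.get_tool_rot(),ctrl.get_opening())
E
```

```text
scene [ 0.286 -0.307  0.723] 374.9238709074811
tin [ 0.453  0.374 -0.002] 0.74
tin [ 0.66   0.355 -0.   ] 0.73
ball [0.599 0.169 0.029] 0.57
ball [0.599 0.062 0.017] 0.54
ball [0.508 0.135 0.022] 0.54
ball_stand [0.6   0.168 0.   ] 0.69
inner_lid [ 0.598 -0.079  0.003] 0.48
inner_lid [0.732 0.242 0.002] 0.4
outer_lid [ 0.598 -0.078  0.018] 0.71
gaffer_roll [0.731 0.028 0.   ] 0.68
gaffer_roll [ 0.422  0.22  -0.002] 0.6
top [0.528 0.144 0.955] 414.09939599037483
tin [ 0.451  0.376 -0.001] 0.81
ball [0.505 0.136 0.024] 0.63
ball [0.6   0.166 0.028] 0.6
ball [0.599 0.064 0.018] 0.46
ball_stand [0.603 0.167 0.003] 0.74
ball_stand [0.655 0.348 0.003] 0.3
inner_lid [ 0.597 -0.076  0.006] 0.53
inner_lid [0.604 0.168 0.001] 0.5
outer_lid [ 0.593 -0.078  0.014] 0.96
outer_lid [0.604 0.164 0.001] 0.62
gaffer_roll [0.736 0.03  0.002] 0.9
gaffer_roll [0.453 0.373 0.002] 0.49
0.7 [-1.79998433e+02 -4.11593927e-03  1.59153641e+02] 0.09394630837731163
```

View pics/a.png

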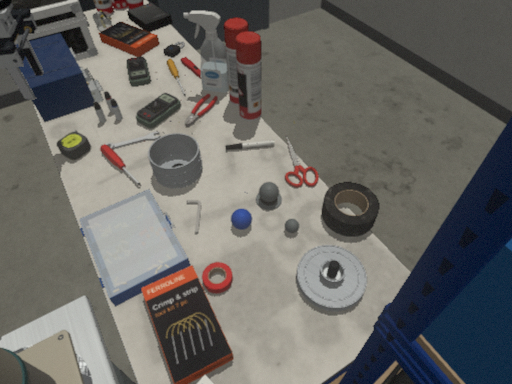

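View pics/b.png

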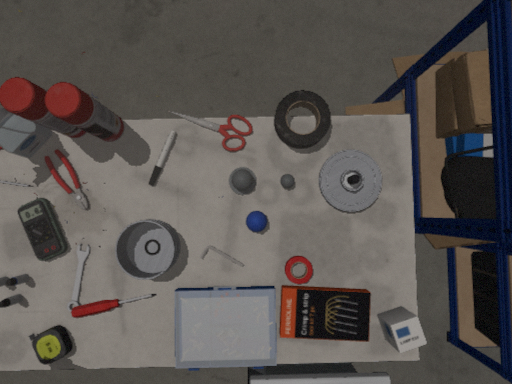

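The scene view shows the large grey ball at (269,193), with the small grey one at (292,226) and the blue one at (241,218). The tin is at (176,162) and the nested lids at (331,277). The top view agrees, with the ball at (243,180), tin at (148,248) and lids at (350,182). The networks match this, and the rack stands well off the bench. Next I'll check from close up.

```bash
cat > h.py <<'E'
from station import ctrl
import cv2,numpy as np
def ori(p): return [180,0,float(np.degrees(np.arctan2(p[1],p[0])))+90]
def toplane(f,uv,z):
    d=np.array(f["rotation"])@[(uv[0]-f["cx"])/f["fx"],(uv[1]-f["cy"])/f["fy"],1]
    e=np.array(f["eye"]); return e+d*(z-e[2])/d[2]
def project(f,p):
    c=np.array(f["rotation"]).T@(np.array(p)-f["eye"]); return np.array([f["fx"]*c[0]/c[2]+f["cx"],f["fy"]*c[1]/c[2]+f["cy"]])
def look(name,t,near,z,save=None):
    """outline nearest the expected point -> its centre on plane z, circle radius in px, region bbox"""
    f=ctrl.grab_frame(name)
    if save: cv2.imwrite(f"pics/{save}.png",f["color"][...,::-1])
    u0=project(f,[*near,z]);best=None
    for d in ctrl.outline_of(t,f):
        m=np.uint8(d["region"]); ys,xs=np.nonzero(m)
        if len(xs)==0: continue
        c=cv2.findContours(m,cv2.RETR_EXTERNAL,cv2.CHAIN_APPROX_NONE)[0]
        c=max(c,key=cv2.contourArea); (u,v),r=cv2.minEnclosingCircle(c)
        e=np.hypot(u-u0[0],v-u0[1])
        if best is None or e<best[0]: best=(e,(u,v),r,(xs.min(),xs.max(),ys.min(),ys.max()),d["confidence"])
    marks=[np.round(d["xyz"],4) for d in ctrl.mark_of(t,f) if np.hypot(*(d["xyz"][:2]-np.array(near)))<.03]
    print(name,t,"exp",u0.round(),"marks",marks)
    if best: print("  circle",np.round(best[1],1),round(best[2],1),best[3],"conf",round(best[4],2),"->",toplane(f,best[1],z).round(4))
    return f
E
python3 - <<'E'
from h import *
look("top","ball",(.6,.167),.03); look("scene","ball",(.6,.167),.03)
look("top","tin",(.452,.375),.074); look("top","outer_lid",(.596,-.077),.017)
p=[.600,.167,.20]
ctrl.goto(p,ori(p))
f=look("wrist","ball",(.6,.167),.03,"w1")
print(f["eye"],np.round(f["rotation"],2),ctrl.get_t(),ctrl.get_qpos())
E
```

```text
Traceback (most recent call last):
  File "h.py", line 13, in look
    u0=project(f,[*near,z]);best=None
  File "h.py", line 8, in project
    c=np.array(f["rotation"]).T@(np.array(p)-f["eye"]); return np.array([f["fx"]*c[0]/c[2]+f["cx"],f["fy"]*c[1]/c[2]+f["cy"]])
                                                                                 ~^^^
IndexError: invalid index to scalar variable.
```

The camera "rotation" is roll/pitch/yaw, so I'll convert it.

```bash
sed -i 's/np.array(f\["rotation"\])/rot(f)/g; s/^import cv2.*/&\nfrom scipy.spatial.transform import Rotation\ndef rot(f):\n    return Rotation.from_euler("xyz",f["rotation"],degrees=True).as_matrix()/' h.py
python3 - <<'E'
from h import *
look("top","ball",(.6,.167),.03); look("scene","ball",(.6,.167),.03)
look("top","tin",(.452,.375),.074); look("top","outer_lid",(.596,-.077),.017)
p=[.600,.167,.20]
ctrl.goto(p,ori(p))
f=look("wrist","ball",(.6,.167),.03,"w1")
print(f["eye"],np.round(f["rotation"],2),ctrl.get_t(),ctrl.get_qpos())
E
```

```text
top ball exp [242. 180.] marks [array([0.6  , 0.165, 0.028])]
  circle [242.1 180. ] 10.7 (np.int64(232), np.int64(252), np.int64(170), np.int64(190)) conf 0.79 -> [0.5997 0.1663 0.03  ]
scene ball exp [268. 192.] marks [array([0.5999, 0.1702, 0.0319])]
  circle [269.  191.5] 9.7 (np.int64(260), np.int64(278), np.int64(183), np.int64(201)) conf 0.64 -> [0.6031 0.1678 0.03  ]
top tin exp [144. 250.] marks [array([4.542e-01, 3.702e-01, 3.000e-04])]
  circle [148.  249.4] 33.3 (np.int64(115), np.int64(180), np.int64(220), np.int64(279)) conf 0.83 -> [0.4533 0.3668 0.074 ]
top outer_lid exp [349. 180.] marks [array([ 0.5954, -0.0791,  0.0168])]
  circle [350.4 180.5] 32.0 (np.int64(319), np.int64(381), np.int64(150), np.int64(211)) conf 0.88 -> [ 0.5946 -0.0798  0.017 ]
wrist ball exp [257. 172.] marks [array([0.6031, 0.169 , 0.0282])]
  circle [258.8 170.5] 21.1 (np.int64(238), np.int64(278), np.int64(150), np.int64(191)) conf 0.73 -> [0.6018 0.1695 0.03  ]
[0.5795625  0.24281746 0.37943308] [1.6494e+02 7.0000e-02 1.5660e+01] 3.5667 [-29.31901398  35.11707802  18.30163909  92.24822988 -12.81971726
  54.71413474   8.97486285]
```

View pics/w1.png

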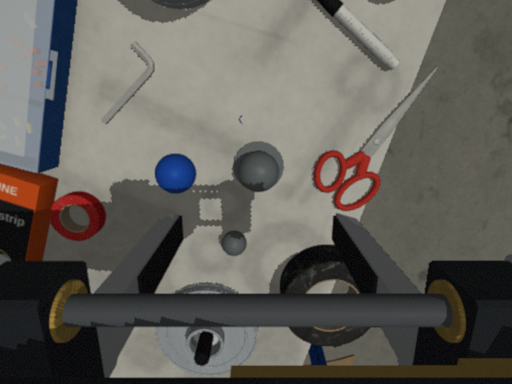

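The wrist view shows the large grey ball at (259,170), between the opened fingers. The small grey ball is at (234,243), scissors to the right, and the lids' knob at (205,345). I'll refine from nearer, then grasp.

Run:
```python
from h import *
p=[.601,.168,.09]
ctrl.movel(p,rate=.1)
look("wrist","ball",(.601,.168),.03)
p[2]=.011
print(ctrl.movel(p,rate=.06,f_stop=8),ctrl.get_contact_force())
ctrl.grip(.03)
print(ctrl.get_opening(),ctrl.get_grasp_force(),ctrl.get_contact_force(),ctrl.get_tool_pos())
p[2]=.15;ctrl.movel(p,rate=.1)
f=look("wrist","ball",(.601,.168),.169)
print(ctrl.get_opening(),ctrl.get_contact_force(),ctrl.get_t())
q=[.453,.372,.20];ctrl.goto(q,ori(q))
for n in("wrist","top","scene"):
    f=look(n,"tin",q[:2],.074,"t_"+n)
print(ctrl.get_opening(),ctrl.get_contact_force(),ctrl.get_t())
```

```text
wrist ball exp [256. 199.] marks [array([0.603 , 0.1682, 0.0293])]
  circle [256.6 198. ] 29.7 (np.int64(228), np.int64(285), np.int64(169), np.int64(227)) conf 0.62 -> [0.6015 0.1688 0.03  ]
False [-0.24115988  0.1865769   0.87505094]
0.046643655965806934 29.99996155500412 [0.20997469 0.80665877 1.0012501 ] [0.60103489 0.16799924 0.01099663]
wrist ball exp [257. 242.] marks [array([0.5992, 0.1672, 0.1678])]
  circle [257.1 241.7] 43.1 (np.int64(216), np.int64(299), np.int64(199), np.int64(284)) conf 0.59 -> [0.601  0.1682 0.169 ]
0.046890093208349 [ 0.92878736  0.31336774 -0.8311474 ] 8.925
wrist tin exp [256. 177.] marks []
  circle [260.  169.5] 61.3 (np.int64(199), np.int64(321), np.int64(109), np.int64(216)) conf 0.86 -> [0.451  0.3803 0.074 ]
top tin exp [146. 250.] marks [array([0.4489, 0.3738, 0.0015])]
  circle [148.6 247. ] 32.0 (np.int64(119), np.int64(180), np.int64(220), np.int64(279)) conf 0.9 -> [0.4582 0.3654 0.074 ]
scene tin exp [173. 151.] marks [array([0.4536, 0.3742, 0.0008])]
  circle [175.5 160.8] 28.9 (np.int64(149), np.int64(202), np.int64(134), np.int64(188)) conf 0.85 -> [0.4442 0.3382 0.074 ]
0.04673317374109787 [-0.21952793 -0.21535951  0.06935716] 10.3833
```

View pics/t_wrist.png

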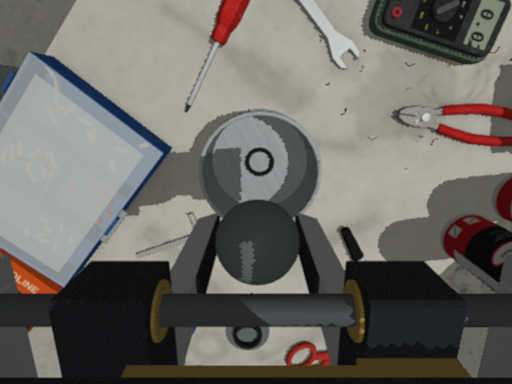

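The ball is held centrally. The rubber ring shows clearly at about (260,161) inside the tin, so I'll measure its centre from this view and from the unobstructed first top view.

```bash
cat >> h.py <<'E'
def ring(f,img,near,w,dark,z):
    u=project(f,[*near,z]).round().astype(int); g=cv2.cvtColor(img,cv2.COLOR_BGR2GRAY)
    x0,y0=u-w; s=g[y0:y0+2*w,x0:x0+2*w]; m=np.uint8(s<dark)
    c=max(cv2.findContours(m,cv2.RETR_EXTERNAL,cv2.CHAIN_APPROX_NONE)[0],key=cv2.contourArea)
    (a,b),ax,_=cv2.fitEllipse(c); print("ring px",a+x0,b+y0,ax,"->",toplane(f,(a+x0,b+y0),z).round(4))
E
python3 - <<'E'
from h import *
n=(.451,.374)
f=ctrl.grab_frame("wrist")
for d in(40,55): ring(f,f["color"][...,::-1].copy(),n,22,d,.009)
f=ctrl.grab_frame("top")
for d in(40,60): ring(f,cv2.imread("pics/b.png"),n,14,d,.009)
E
```

```text
ring px 258.96302032470703 163.15306854248047 (25.839948654174805, 26.240436553955078) -> [0.453  0.3767 0.009 ]
ring px 258.94848251342773 163.10969352722168 (26.335063934326172, 26.805601119995117) -> [0.4529 0.3767 0.009 ]
ring px 152.11371326446533 246.62333393096924 (13.304287910461426, 13.923145294189453) -> [0.4539 0.3738 0.009 ]
ring px 152.0876703262329 246.8552417755127 (14.20329475402832, 14.440052032470703) -> [0.4534 0.3739 0.009 ]
```

Run:
```python
from h import *
p=[.453,.3755,.16]
ctrl.movel(p,rate=.1); ctrl.hold(.2)
f=ctrl.grab_frame("wrist"); cv2.imwrite("pics/t2.png",f["color"][...,::-1])
ring(f,f["color"][...,::-1].copy(),p[:2],24,45,.009)
print(ctrl.get_contact_force())
```

```text
ring px 256.2587375640869 172.7681484222412 (29.231203079223633, 29.85509490966797) -> [0.4529 0.3765 0.009 ]
[ 0.59743456 -0.30922891 -1.58883173]
```

View pics/t2.png

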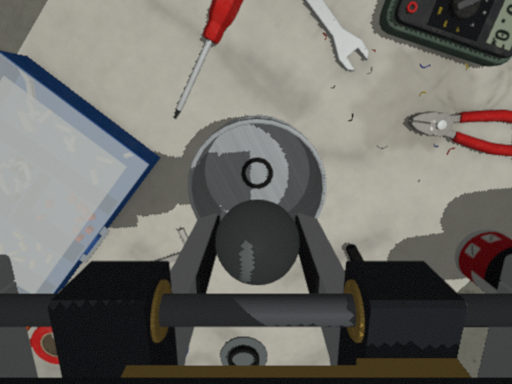

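The ring is at (256,173), with the ball above and in line with it. I'll lower to (0.453, 0.376), guarded.

Run:
```python
from h import *
p=[.453,.376,.16]
ctrl.movel(p,rate=.08)
p[2]=.018; print(ctrl.movel(p,rate=.08,f_stop=6))
ctrl.hold(.3); print(ctrl.get_contact_force(),ctrl.get_tool_pos())
p[2]=.0085; print(ctrl.movel(p,rate=.01,f_stop=2)); print(ctrl.get_contact_force(),ctrl.get_tool_pos(),ctrl.get_opening(),ctrl.get_t())
```

```text
False
[-0.5272477  -0.26014469 -1.2702063 ] [0.45305261 0.37605803 0.01813373]
True
[-0.26613205  0.29887938  3.83060717] [0.45308609 0.3759043  0.01010652] 0.046908971464216236 14.5
```

Contact came at exactly the expected height, so I'll release, retreat and verify.

```bash
python3 - <<'E'
from h import *
print(ctrl.get_contact_force())
ctrl.grip(.064)
p=[.453,.376,.17]; ctrl.movel(p,rate=.12)
f=ctrl.grab_frame("wrist")
for t in("ball","tin"): look("wrist",t,p[:2],.029,"r_"+t)
# on to the lids
q=[.596,-.078,.22]; ctrl.goto(q,ori(q)); ctrl.movel([*q[:2],.15])
look("wrist","outer_lid",q[:2],.017,"l1"); look("wrist","inner_lid",q[:2],.065)
look("top","ball",(.453,.376),.029); look("top","tin",(.453,.376),.074)
print(ctrl.get_t())
E
python3 -c "
import cv2;cv2.imwrite('pics/m.png',cv2.resize(cv2.hconcat([cv2.imread('pics/r_ball.png'),cv2.imread('pics/l1.png')]),(800,300)))"
```

```text
[-0.26613205  0.29887938  3.83060717]
wrist ball exp [257. 176.] marks [array([0.4541, 0.3743, 0.028 ])]
  circle [258.7 175.6] 23.0 (np.int64(236), np.int64(281), np.int64(154), np.int64(198)) conf 0.61 -> [0.4539 0.3772 0.029 ]
wrist tin exp [257. 176.] marks [array([0.4595, 0.3746, 0.0242])]
  circle [258.1 181.6] 67.7 (np.int64(191), np.int64(325), np.int64(115), np.int64(248)) conf 0.83 -> [0.4579 0.3718 0.029 ]
wrist outer_lid exp [257. 178.] marks []
  circle [256.8 174.3] 68.1 (np.int64(189), np.int64(324), np.int64(108), np.int64(241)) conf 0.7 -> [ 0.5967 -0.0739  0.017 ]
wrist inner_lid exp [256. 190.] marks [array([ 0.5991, -0.0792,  0.0006])]
  circle [256.2 178.5] 19.9 (np.int64(237), np.int64(275), np.int64(161), np.int64(198)) conf 0.93 -> [ 0.5977 -0.0671  0.065 ]
top ball exp [149. 248.] marks [array([0.4529, 0.3761, 0.0296]), array([0.4548, 0.3761, 0.002 ])]
  circle [149.3 248. ] 10.5 (np.int64(139), np.int64(159), np.int64(239), np.int64(258)) conf 0.63 -> [0.4525 0.3751 0.029 ]
top tin exp [144. 250.] marks [array([0.4543, 0.3725, 0.001 ])]
  circle [147.7 247.5] 33.9 (np.int64(114), np.int64(181), np.int64(220), np.int64(279)) conf 0.93 -> [0.4573 0.3673 0.074 ]
19.7833
```

View pics/m.png

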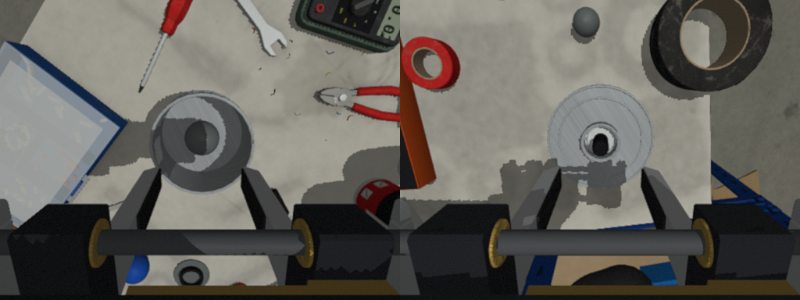

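The left half shows the ball centred in the tin at (202,137). The right half shows the lids with the dark knob in the collar at (599,142). I'll refine the lids' centre by projecting the outline contour onto the plate plane and fitting a circle.

```bash
cat >> h.py <<'E'
def disc(f,t,near,z):
    for d in ctrl.outline_of(t,f):
        c=max(cv2.findContours(np.uint8(d["region"]),cv2.RETR_EXTERNAL,cv2.CHAIN_APPROX_NONE)[0],key=cv2.contourArea)
        P=np.array([toplane(f,uv,z)[:2] for uv in c[:,0]])
        if np.hypot(*(P.mean(0)-near))>.04: continue
        (x,y),(a,b),_=cv2.fitEllipse(np.float32(P*1000)); print(t,d["confidence"],"centre mm",x,y,"axes",a,b)
E
python3 - <<'E'
from h import *
n=(.596,-.078)
for c in("wrist","top"):
    f=ctrl.grab_frame(c)
    disc(f,"outer_lid",n,.020); disc(f,"inner_lid",n,.06); 
    if c=="wrist": cv2.imwrite("pics/c.png",cv2.resize(f["color"][140:230,200:320,::-1],None,fx=5,fy=5,interpolation=cv2.INTER_NEAREST)); print(project(f,[*n,.065]),project(f,[.596,-.068,.065]),f["eye"])
f=ctrl.grab_frame("top"); disc(f,"tin",(.453,.376),.074)
E
```

```text
outer_lid 0.97 centre mm 596.2728881835938 -76.8574447631836 axes 140.5645751953125 141.49588012695312
inner_lid 0.96 centre mm 597.510009765625 -69.07940673828125 axes 32.87288284301758 34.463768005371094
[257.05007374 190.71079825] [255.58147834 180.00998994] [ 0.60640232 -0.00173626  0.3295479 ]
outer_lid 0.98 centre mm 596.1010131835938 -65.07266998291016 axes 110.12104797363281 147.36367797851562
inner_lid 0.58 centre mm 592.7843627929688 -72.06101989746094 axes 36.11103057861328 39.934539794921875
tin 0.67 centre mm 454.8871765136719 368.1942138671875 axes 122.97933197021484 137.91632080078125
```

View pics/c.png

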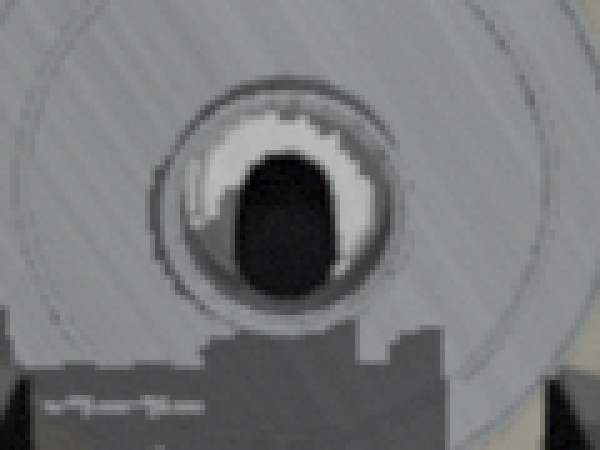

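The knob top is at about (257,190) and fits to (0.596, -0.0768), in agreement with the plate circle (0.5963, -0.0769). I'll grasp the knob, lift and carry.

Run:
```python
from h import *
p=[.596,-.0768,.085]
ctrl.movel(p,rate=.1); p[2]=.042
print(ctrl.movel(p,rate=.05,f_stop=6)); ctrl.grip(.012)
print(ctrl.get_opening(),ctrl.get_contact_force(),ctrl.get_tool_pos())
ctrl.movel([.596,-.0768,.062],rate=.04); ctrl.movel([.596,-.0768,.20],rate=.12); ctrl.hold(.2)
print(ctrl.get_opening(),ctrl.get_contact_force(),ctrl.get_moment())
q=[.453,.3763,.20]
try: ctrl.movel([.56,.16,.20],ori([.56,.16]),rate=.15); ctrl.movel(q,ori(q),rate=.15)
except ctrl.IKError as e: print("IK",e)
ctrl.hold(.2)
f=ctrl.grab_frame("wrist"); cv2.imwrite("pics/k.png",f["color"][...,::-1])
print(ctrl.get_tool_pos(),ctrl.get_opening(),ctrl.get_contact_force(),ctrl.get_moment(),ctrl.get_t())
```

```text
False
0.01916007197086387 [-0.01704607  0.21759776  0.56736277] [ 0.59601029 -0.07682671  0.04203512]
0.01920235778073393 [ 0.40941588  0.28159675 -1.72041326] [-8.87856706e-02  2.46317945e-02 -7.10020024e-05]
[0.45325451 0.37591491 0.20003564] 0.0193111674994086 [ 0.0439254  -0.03113442 -2.10930508] [ 0.00021713 -0.01081833 -0.02623459] 28.6667
```

View pics/k.png

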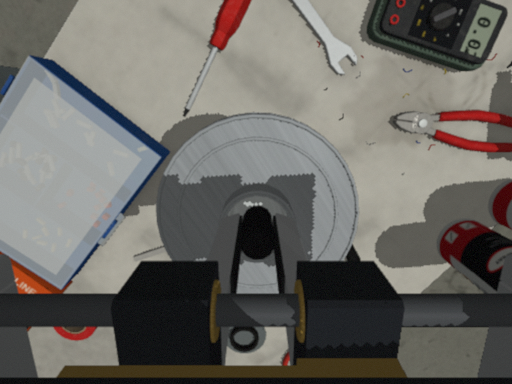

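Both lids hang level under the gripper at (257,210), over the tin. I'll lower them guarded.

Run:
```python
from h import *
p=[.453,.3763,.122]
print(ctrl.movel(p,rate=.07,f_stop=6)); ctrl.hold(.2); print(ctrl.get_contact_force(),ctrl.get_tool_pos())
p[2]=.099
print(ctrl.movel(p,rate=.012,f_stop=4)); print(ctrl.get_contact_force(),ctrl.get_moment(),ctrl.get_tool_pos(),ctrl.get_opening(),ctrl.get_t())
```

```text
False
[-0.14491805  0.2730343  -2.13798773] [0.4531809  0.37646021 0.12237348]
True
[-0.52635848 -0.75518153  5.61232007] [-0.02923301  0.07963544 -0.00102322] [0.45299093 0.37627396 0.10197667] 0.019464061622620165 31.625
```

The lids seated at the expected height. I'll release, rise a bit and check.

Run:
```python
from h import *
ctrl.grip(.068); ctrl.movel([.453,.3763,.19],rate=.1)
f=ctrl.grab_frame("wrist"); cv2.imwrite("pics/s.png",f["color"][...,::-1])
disc(f,"outer_lid",(.453,.376),.080)
f2=ctrl.grab_frame("scene")
cv2.imwrite("pics/s.png",cv2.hconcat([f["color"][60:300,130:400,::-1],cv2.resize(f2["color"][110:210,110:250,::-1],(336,240))]))
print(ctrl.get_t())
```

```text
outer_lid 0.81 centre mm 453.8638000488281 376.735107421875 axes 139.4236602783203 141.99179077148438
33.7083
```

View pics/s.png

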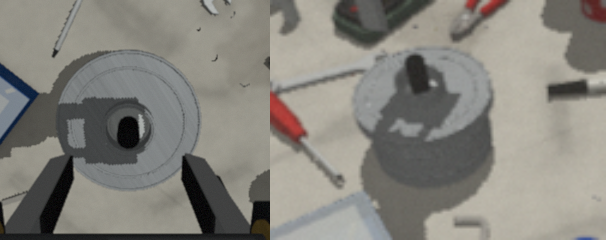

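The wrist crop (128,120) and the scene crop (420,115) both show the pair level and concentric on the tin. Now I'll take the outer lid by its collar.

Run:
```python
from h import *
p=[.4535,.3765,.112]
ctrl.movel(p,rate=.1); p[2]=.0835
print(ctrl.movel(p,rate=.04,f_stop=4)); print(ctrl.get_tool_pos()); ctrl.grip(.044)
print(ctrl.get_opening(),ctrl.get_contact_force())
z=ctrl.get_tool_pos()[2]
p=list(ctrl.get_tool_pos())
p[2]=z+.03; ctrl.movel(p,rate=.03); print(ctrl.get_contact_force())
p[2]=z+.105; ctrl.movel(p,rate=.06); ctrl.hold(.3)
print(ctrl.get_tool_pos(),ctrl.get_opening(),ctrl.get_contact_force(),ctrl.get_moment(),ctrl.get_t())
f=ctrl.grab_frame("wrist");f2=ctrl.grab_frame("scene")
for d in ctrl.mark_of("inner_lid",f2)+ctrl.mark_of("tin",f2): print(d["xyz"],d["confidence"])
cv2.imwrite("pics/e.png",cv2.hconcat([f["color"][60:300,130:400,::-1],cv2.resize(f2["color"][70:210,90:270,::-1],(432,336))[:240]]))
```

```text
False
[0.45367003 0.37654898 0.08357874]
0.048851084830801174 [ 0.1124596  -0.06789228  1.39924739]
[-0.05006366  0.94602855 -1.45187584]
[0.45351404 0.3764581  0.18854621] 0.048517334880028046 [-0.09163924 -0.62370734 -0.44138697] [-0.0153035   0.01189615  0.08829976] 38.8
[0.4534, 0.3734, 0.0603] 0.85
[0.4533, 0.3715, -0.0007] 0.9
```

View pics/e.png

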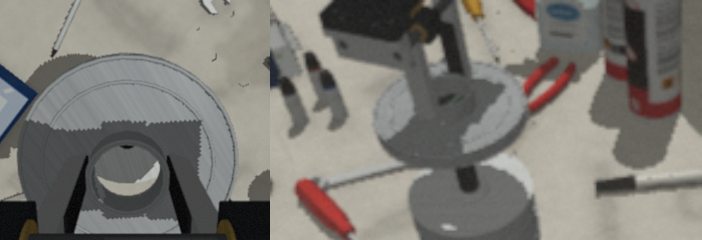

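The outer lid hangs level at (450,115) in the scene crop. The inner lid stays on the tin with its knob at (467,178), and its measured origin z is 0.060, so it is fully home.

```bash
python3 -c "
from station import ctrl
print(ctrl.sign_off())"
```

```text
the job is handed in; nothing more can be done
None
```

The job is handed in at about 39 s: the ball is in the ring, the inner lid is fully home on the tin, and the arm is holding the outer lid level about 10 cm above it.

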